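# Lever open the red wheel case in the polishing shop

## Task

Pick up the thin blade tool with the yellow handle from the cork mat and, with its blade under the front lip of the red lid, lever that lid up until it stands well open (about 60 degrees or more) on its own. Keep the gripper itself off the red case and leave the blue lid shut. Then lay the blade tool flat back on the cork mat and let go of it.

Things in the scene. Friction and masses are not known exactly. Their poses are not given: they have to be found in the camera images.
- red_case: Grey box, red hinged lid, fixed to the bench; its blue-lidded twin stands beside it. Box 110 (x) by 120 (y) by 60 mm high. Origin: centre of its underside, z up. Its front looks along its -x, to the robot: a sill 80 mm wide juts out there from x=-55 to -77 mm, top 40 mm above the bench, under the lid's equal lip. Lid hinge: along y at x=+55 mm, 60.5 mm up, in the plane of the lid's underside.
- red_lip (a point): Middle of the front edge of the red lid's lip, on its underside; x to the hinge, 132 mm away, z out of the lid's top. The lid is 7 mm thick; the lip is 80 mm wide (y) and reaches 22 mm out from the box front. Shut, it is 60.5 mm above the bench: the gap for the blade between lip and sill is 20 mm high, open to the front.
- red_lid (a joint): Opening angle of the red lid, rad: 0 shut, growing as its front lip rises and swings back, up to 1.9. It may start a hair ajar (up to 0.06). The hinge is stiff: the lid stays at any angle where it is left. About 1 N upward at the lip lifts it.
- blade_grip (a point): Grip of the loose 80 g blade tool: mid-height of its handle, at its centre of mass; grasp here across the handle. Lies along its own x, blade to +x, z up. Yellow handle 20 wide (y), 26 mm high, from x=-74 to +26 mm. Steel blade 18 wide, 3 mm thick, flat, at this point's height, from x=+26 mm to its tip at +111 mm. A brush and a file with a dark wooden handle lie beside it.
- tool_mat: Cork mat fixed on the bench, 230 mm (x) by 290 mm (y), 3 mm thick, on which the tools lie about 90 mm apart. Origin: centre of its underside; a tool handle lying flat on it has its centre 16 mm above the bench.
- blue_lid (a joint): Opening angle of the blue lid of the other case, rad: 0 shut; starts at most 0.06.
Not all that is in view belongs to the job. Of the things shaped like the part that bears blade_grip, the yellow one is meant. What is shaped like the red_case but turquoise is not meant.

How it is judged:
By the outcome, as a careful person would: the job done as asked, in the order asked, and still so for the second after the job is handed in, with the robot touching nothing.
It also fails if it takes over 58 s, if anything falls off the work surface, if the arm or the gripper's body presses on something with over 40 N, if the wrist force passes 120 N, or if a joint passes its speed limit or range.

## Robot

A 6-joint arm with a two-finger parallel gripper is mounted at the origin on the work surface. World frame = base frame: x ahead of the robot, y to its left, z up, the work surface at z = 0. Lengths are in mm, angles in rad, forces in N, time in s.
With the tool pointing down it reaches from about 350 to 975 mm from the base axis. Payload 17.4 kg.
Tool frame: the origin (TCP) lies at the very end of the fingers, on their centre line; the grasp point (between the pads) lies 19 mm behind it; z points along the fingers, y is the direction in which the jaws open and shut (so a half turn about z gives the same grasp; the last joint's range is limited). The gripper opens to 85 mm and grips with 20 to 120 N. Pads are 22 mm wide; open, the fingers measure 114 mm over their backs; the gripper's body (76 mm by 85 mm) begins 54 mm behind the grasp point. The pads swing forward as they close: fully open they stand 13 mm farther back than shut.
Start: joints at [1.196, 0.116, 1.442, -0, 1.584, -0.038], TCP at [223.074, 637.079, 231.303] pointing down, gripper open.
Joint ranges: [-2.83, 2.83], [-0.83, 2.19], [0.07, 2.5], [-1.14, 4.28], [0.01, 3], [-2.97, 2.97]. Speed limits (rad/s): [1.89, 1.89, 2.22, 3.14, 3.14, 3.14].

## Interface

Orientations are given as [roll, pitch, yaw] about the fixed x, y, z axes, in that order (R = Rz(yaw) Ry(pitch) Rx(roll)).
In Python, from cell import r, get_image, calibration gives the robot as it stands. The module is installed in compiled form; this text tells all that it offers.
- The arm moves only by the tool play_rows, never from a script. Its arguments are lists of equal length, an entry for each row: "dp": the shift along the world's x, y, z in mm, a list of three; "angular": the turn, a rotation vector about the world's x, y, z in rad, a list of three; "gripper": the opening in per cent of the stroke, from 0 (shut) to 100 (fully open). In form: {"dp": [[x, y, z], ...], "angular": [[rx, ry, rz], ...], "gripper": [gripper, ...]}. A call has 1 to 20 rows; each row shifts and turns the commanded pose from where the row before left it; what a row does not reach is not made up. A row lasts 1/8 s, in which the tool goes at most 62.5 mm and 10.7 degrees, less where a joint would pass 70% of its speed; a pose out of reach is approached as far as the arm can. A call with a gripper value outside its range is refused whole. The fingers move at their own pace and stop on an object; "force" is the grip in N (left out, the last holds). Time passes only in rows, so rows that do not move let the fingers close. It gives the time, the measured TCP pose, the force and the opening at its end, in the units of the state.
- r.get_state(): the state, without advancing time (a new reading comes with each control period).
- get_image(name): name is "scene" or "top" or "wrist"; returns the picture (420x560x3 uint8, red, green, blue); there is no depth.
- calibration(name): a dict with "fx", "fy", "cx", "cy" (pixels), "R" (3x3) and "t" (3): a world point X has camera coordinates R X + t. Camera axes: x right, y down, z forward; pixel columns grow to the right and rows downward; lengths in mm; the calibration is good to about 2 mm. A picture is of the moment at which its call begins: read the wrist's pose just before it. calibration takes no time and is no camera call; for the wrist camera it gives the pose at the moment of the call.
- r.sign_off(): hands the job in, once; it reports no verdict.
The state is a dict: "t": time; "joints": joint angles; "qd": joint speeds; "tau": joint torques, N m; "tcp_pos": TCP position; "eef_rot": TCP orientation; "wrist_force": force on the tool from outside, world axes, zero at the start; "moment": the same for the moment, N m; "opening": finger opening in mm.
Only numpy, scipy, OpenCV 4.12 (cv2) and the standard library are available. Lean on these libraries where they do the work, as an engineer would, in place of code of your own. Each camera call takes 0.05 s, during which the arm holds its last target.

## Working session

There is one attempt and no reset: what is moved stays moved. The work goes in short steps, Python scripts to look and compute and a tool call to move; the robot and the scene stay as the last step left them, time stands still between calls to the robot, and variables do not carry over. Pictures are saved under pics/ and viewed, and the job is handed in when it is done.

Besides the shell and the picture viewer there is one more tool, called as name(argument=value, ...) on one line, values as JSON. play_rows: Moves the arm, as the interface text tells. Its arguments: {"type":"object","properties":{"dp":{"type":"array"},"angular":{"type":"array"},"gripper":{"type":"array"},"force":{"type":"number"}},"required":["dp","angular","gripper"]}

```bash
mkdir -p pics; python3 - <<'E'
from cell import r,get_image,calibration
import cv2
s=r.get_state();print(s)
for n in("scene","top"):
    c=calibration(n);print(n,c)
    cv2.imwrite(f"pics/{n}0.png",get_image(n)[:,:,::-1])
E
```

```text
{'t': 0.0, 'joints': array([ 1.19619991e+00,  1.16527528e-01,  1.44224801e+00,  1.07120508e-06,
        1.58399643e+00, -3.77798898e-02]), 'qd': array([ 0.00029374,  0.00011407, -0.00032547,  0.00020685, -0.00080793,
       -0.00018875]), 'tau': array([-5.36288680e-04, -7.31992793e+01, -6.32486701e+01, -1.43715779e-04,
        6.39183767e-03, -6.99541238e-05]), 'tcp_pos': array([223.00643309, 636.90728913, 230.54487379]), 'eef_rot': array([-3.14041422e+00, -4.56140169e-05,  2.80477611e+00]), 'wrist_force': array([-0.15564743, -0.18168967,  0.63619265]), 'moment': array([-0.04954664,  0.02981613,  0.0123359 ]), 'opening': 85.56037467005977}
scene {'fx': 428.22243132467634, 'fy': 428.22243132467634, 'cx': 275.91725431273983, 'cy': 204.38212221448475, 'R': array([[ 0.18464651,  0.98269666, -0.0145928 ],
       [ 0.81612443, -0.16158697, -0.55482481],
       [-0.54758249,  0.09053693, -0.83183922]]), 't': array([ -77.3290227 , -397.21042529, 1205.97879067])}
top {'fx': 513.6980538632508, 'fy': 513.6980538632508, 'cx': 277.12556137906523, 'cy': 206.7862531287351, 'R': array([[ 0.00141853, -0.99983629,  0.01803851],
       [-0.9972194 , -0.00275837, -0.07447048],
       [ 0.07450805, -0.01788271, -0.99706006]]), 't': array([  -9.03437064,  509.97721174, 1103.8079868 ])}
```

View pics/scene0.png

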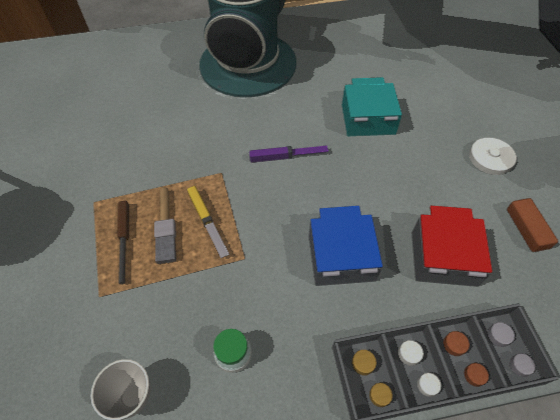

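View pics/top0.png

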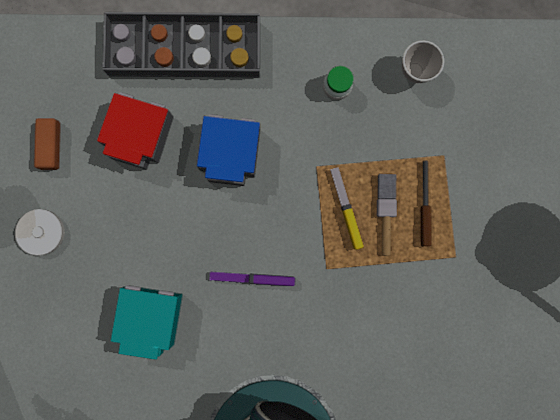

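Seen in the top view: the yellow-handled blade tool is at (348,208). Things it could be mistaken for are the purple blade tool (250,279), the brush (387,210) and the file (426,205). The red case is at (133,130), the blue one at (229,148), and the turquoise one (146,322) is a decoy. I choose the yellow tool and the red case, and check both with a close crop and measurements.

```bash
cat > h.py <<'E'
from cell import r,get_image,calibration
import cv2,numpy as np
def cast(c,uv,z):
    d=c["R"].T@np.array([(uv[0]-c["cx"])/c["fx"],(uv[1]-c["cy"])/c["fy"],1.]);o=-c["R"].T@c["t"]
    return o+d*(z-o[2])/d[2]
def proj(c,X):
    p=c["R"]@np.asarray(X,float)+c["t"];return np.array([c["fx"]*p[0]/p[2]+c["cx"],c["fy"]*p[1]/p[2]+c["cy"]])
def mask(bgr,lo,hi):
    h=cv2.cvtColor(bgr,cv2.COLOR_BGR2HSV);return cv2.inRange(h,lo,hi)
def big(m):
    cs,_=cv2.findContours(m,cv2.RETR_EXTERNAL,cv2.CHAIN_APPROX_NONE);return max(cs,key=cv2.contourArea)
E
python3 - <<'E'
from h import *
for n in("top","scene"):
    im=cv2.imread(f"pics/{n}0.png");c=calibration(n)
    y=big(mask(im,(22,120,90),(34,255,255)))
    m=cv2.moments(y);cen=(m['m10']/m['m00'],m['m01']/m['m00'])
    pc=np.array([cast(c,p,29)[:2] for p in y[:,0]],np.float32)
    print(n,"yellow",cen,cast(c,cen,29),cv2.minAreaRect(pc))
    for nm,a in(("red",mask(im,(0,150,120),(5,255,255))|mask(im,(175,150,120),(180,255,255))),("blue",mask(im,(105,120,90),(125,255,255)))):
        k=big(a);pc=np.array([cast(c,p,67.5)[:2] for p in k[:,0]],np.float32)
        print(nm,cv2.minAreaRect(pc),[ (tuple(p[0]),cast(c,p[0],67.5)[:2].round(1)) for p in cv2.approxPolyDP(k,2.5,True)])
im=cv2.imread("pics/top0.png")
a=cv2.resize(im[155:265,310:460],None,fx=4,fy=4,interpolation=2)
b=cv2.resize(im[80:190,80:270],None,fx=4,fy=4,interpolation=2)
cv2.imwrite("pics/cropA.png",a);cv2.imwrite("pics/cropB.png",b)
E
```

```text
top yellow (353.32089165370655, 228.39554173146706) [ 462.78413877 -172.89193966   29.        ] ((462.8790588378906, -172.83248901367188), (89.75886535644531, 19.253870010375977), 16.5112247467041)
red ((668.7958374023438, 301.5544128417969), (119.72766876220703, 129.50479125976562), 72.72063446044922) [((np.int32(114), np.int32(93)), array([746.7, 338.2])), ((np.int32(98), np.int32(140)), array([645.9, 369.1])), ((np.int32(106), np.int32(143)), array([639.6, 352.2])), ((np.int32(104), np.int32(153)), array([618.4, 355.8])), ((np.int32(139), np.int32(163)), array([597.5, 282.4])), ((np.int32(142), np.int32(153)), array([618.7, 276.6])), ((np.int32(151), np.int32(156)), array([612.5, 257.7])), ((np.int32(167), np.int32(110)), array([710.8, 225.9]))]
blue ((627.99755859375, 97.84165954589844), (120.78221893310547, 130.37843322753906), 83.49131774902344) [((np.int32(204), np.int32(116)), array([698.4, 147.8])), ((np.int32(197), np.int32(165)), array([593.8, 161.2])), ((np.int32(206), np.int32(167)), array([589.7, 142.3])), ((np.int32(206), np.int32(177)), array([568.5, 142. ])), ((np.in
[... 841 characters left out ...]
, array([614.3, 356.3])), ((np.int32(431), np.int32(206)), array([592.4, 282. ])), ((np.int32(430), np.int32(215)), array([612., 272.]))]
blue ((625.968994140625, 94.19392395019531), (121.35367584228516, 136.28091430664062), 83.40726470947266) [((np.int32(371), np.int32(215)), array([589.6, 159. ])), ((np.int32(361), np.int32(215)), array([585.8, 139.8])), ((np.int32(358), np.int32(206)), array([564.3, 140.1])), ((np.int32(320), np.int32(208)), array([554.2,  64.8])), ((np.int32(320), np.int32(217)), array([574.8,  59.7])), ((np.int32(311), np.int32(219)), array([575.8,  41.4])), ((np.int32(318), np.int32(271)), array([686.3,  28.4])), ((np.int32(382), np.int32(266)), array([698.9, 145.1]))]
```

View pics/cropA.png

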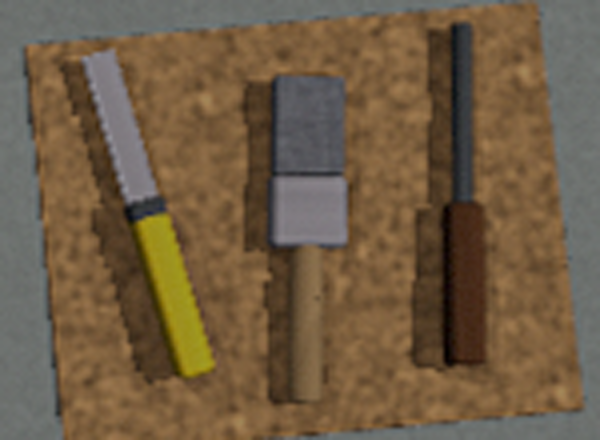

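View pics/cropB.png

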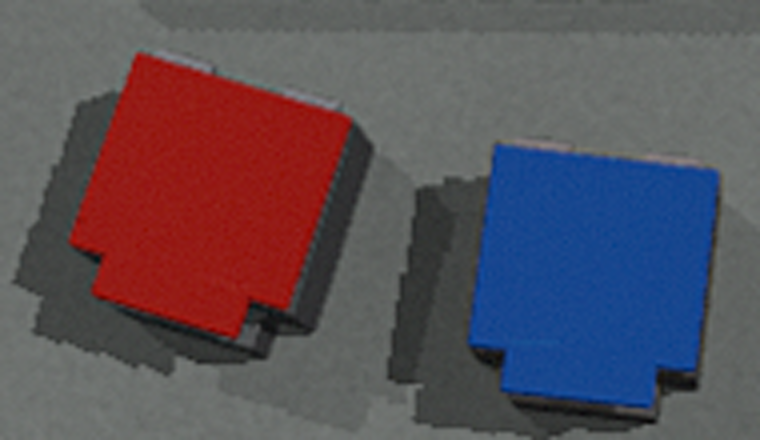

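The crops confirm it: yellow handle with a collar and steel blade pointing up-left, and the red lid's lip facing the robot. The tool lies at yaw of about 0.286 with its grip near (492,-166). The red lid's lip middle is near (607,318), with the case yaw about -0.297. Next I go above the tool.

play_rows(dp=[[16.8, -50.2, -4], [16.8, -50.2, -4], [16.8, -50.2, -4], [16.8, -50.2, -4], [16.8, -50.2, -4], [16.8, -50.2, -4], [16.8, -50.2, -4], [16.8, -50.2, -4], [16.8, -50.2, -4], [16.8, -50.2, -4], [16.8, -50.2, -4], [16.8, -50.2, -4], [16.8, -50.2, -4], [16.8, -50.2, -4], [16.8, -50.2, -4], [16.8, -50.2, -4], [0, 0, 0], [0, 0, 0]], angular=[[0, 0, 0.039], [0, 0, 0.039], [0, 0, 0.039], [0, 0, 0.039], [0, 0, 0.039], [0, 0, 0.039], [0, 0, 0.039], [0, 0, 0.039], [0, 0, 0.039], [0, 0, 0.039], [0, 0, 0.039], [0, 0, 0.039], [0, 0, 0.039], [0, 0, 0.039], [0, 0, 0.039], [0, 0, 0.039], [0, 0, 0], [0, 0, 0]], gripper=[60, 60, 60, 60, 60, 60, 60, 60, 60, 60, 60, 60, 60, 60, 60, 60, 60, 60], force=80)

```text
t: 2.35
tcp_pos: [491.6, -165.9, 166.9]
eef_rot: [3.141, -0.001, -2.855]
wrist_force: [0.7, 0.1, -0.1]
opening: 51.2
```

```bash
python3 - <<'E'
from h import *
s=r.get_state();print(s['t'],s['tcp_pos'],s['eef_rot'],s['joints'],s['opening'])
c=calibration("wrist");im=get_image("wrist")[:,:,::-1].copy();cv2.imwrite("pics/w1.png",im)
m=mask(im,(22,120,60),(34,255,255))
if m.sum():
    y=big(m);pc=np.array([cast(c,p,29)[:2] for p in y[:,0]],np.float32);print(cv2.minAreaRect(pc),cv2.minAreaRect(y))
E
```

```text
2.35 [ 491.58521936 -165.89235309  166.94842834] [ 3.14086578e+00 -6.12974747e-04 -2.85522360e+00] [-3.74743558e-01 -2.04307448e-01  1.85572491e+00  1.97996070e-04
  1.49110532e+00 -2.23192457e+00] 51.24271063866806
((462.70843505859375, -174.93280029296875), (89.32825469970703, 18.022109985351562), 16.683902740478516) ((282.5, 168.0), (92.0, 19.0), 90.0)
```

View pics/w1.png

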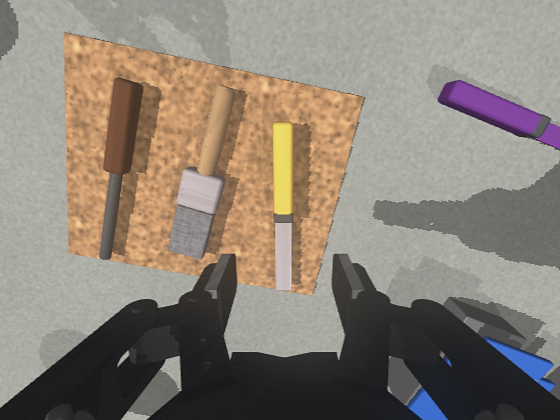

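The wrist view shows the yellow handle at (283,168), vertical in the picture and so aligned with the jaws. It gives the grip at (490.8,-166.5), in agreement with the other views. I descend and grip.

play_rows(dp=[[-0.8, -0.6, -30], [0, 0, -40], [0, 0, -40], [0, 0, -30], [0, 0, -14], [0, 0, -6], [0, 0, 0], [0, 0, 0], [0, 0, 0], [0, 0, 0], [0, 0, 0], [0, 0, 0], [0, 0, 0], [0, 0, 10], [0, 0, 20], [0, 0, 30], [0, 0, 40], [0, 0, 0]], angular=[[0, 0, 0.004], [0, 0, 0], [0, 0, 0], [0, 0, 0], [0, 0, 0], [0, 0, 0], [0, 0, 0], [0, 0, 0], [0, 0, 0], [0, 0, 0], [0, 0, 0], [0, 0, 0], [0, 0, 0], [0, 0, 0], [0, 0, 0], [0, 0, 0], [0, 0, 0], [0, 0, 0]], gripper=[60, 60, 60, 60, 60, 60, 60, 0, 0, 0, 0, 0, 0, 0, 0, 0, 0, 0], force=80)

```text
t: 4.65
tcp_pos: [492.5, -167.3, 112.0]
eef_rot: [-3.138, 0.005, -2.85]
wrist_force: [-0.4, -0.5, -0.7]
opening: 18.3
```

```bash
python3 - <<'E'
from h import *
s=r.get_state();print(s['t'],s['tcp_pos'],s['eef_rot'],s['opening'],s['wrist_force'])
for n in("wrist","scene"): cv2.imwrite(f"pics/{n}2.png",get_image(n)[:,:,::-1])
E
```

```text
4.65 [ 492.53837787 -167.28013393  111.9962417 ] [-3.13777633  0.00484518 -2.8503777 ] 18.31908589200542 [-0.38369694 -0.50450963 -0.70375566]
```

View pics/wrist2.png

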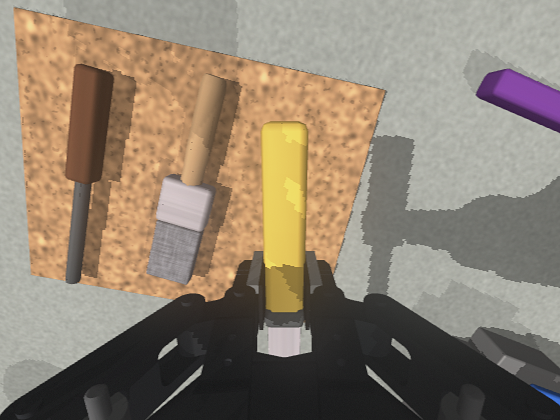

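View pics/scene2.png

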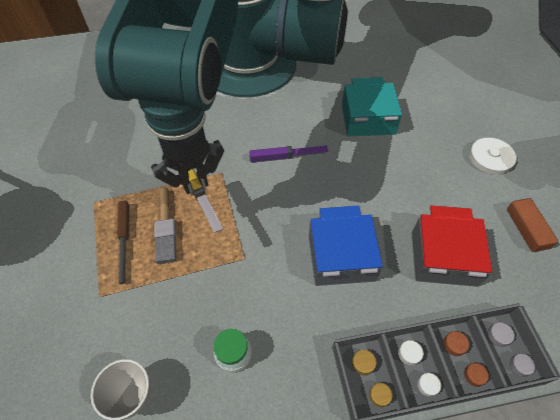

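The tool is held: the handle is upright between the pads at (284,270) in the wrist view and the blade points ahead. I carry it over, in front of the red lip, staying high.

play_rows(dp=[[0, 0, 20], [0, 0, 20], [-1.4, 43.9, 0], [-1.4, 43.9, 0], [-1.4, 43.9, 0], [-1.4, 43.9, 0], [-1.4, 43.9, 0], [-1.4, 43.9, 0], [-1.4, 43.9, 0], [-1.4, 43.9, 0], [-1.4, 43.9, 0], [-1.4, 43.9, 0], [-1.4, 43.9, 0], [-1.4, 43.9, 0], [0, 0, 0], [0, 0, 0]], angular=[[0, 0, 0], [0, 0, 0], [0, 0, -0.0492], [0, 0, -0.0492], [0, 0, -0.0492], [0, 0, -0.0492], [0, 0, -0.0492], [0, 0, -0.0492], [0, 0, -0.0492], [0, 0, -0.0492], [0, 0, -0.0492], [0, 0, -0.0492], [0, 0, -0.0492], [0, 0, -0.0492], [0, 0, 0], [0, 0, 0]], gripper=[0, 0, 0, 0, 0, 0, 0, 0, 0, 0, 0, 0, 0, 0, 0, 0])

```text
t: 6.75
tcp_pos: [474.3, 359.8, 147.9]
eef_rot: [-3.141, 0.0, 2.843]
wrist_force: [-0.2, -1.0, -0.5]
opening: 18.1
```

play_rows(dp=[[0, 0, -25], [0, 0, -35], [0, 0, -30], [0, 0, -20], [0, 0, 0], [0, 0, 0]], angular=[[0, 0, 0], [0, 0, 0], [0, 0, 0], [0, 0, 0], [0, 0, 0], [0, 0, 0]], gripper=[0, 0, 0, 0, 0, 0])

```text
t: 7.5
tcp_pos: [474.9, 360.2, 38.7]
eef_rot: [3.14, 0.001, 2.842]
wrist_force: [0.3, 0.7, 0.3]
opening: 18.5
```

```bash
python3 - <<'E'
from h import *
s=r.get_state();print(s['t'],s['tcp_pos'],s['eef_rot'],s['joints'],s['opening'],s['wrist_force'])
for n,(a,b,x,y) in(("top",(80,260,60,240)),("scene",(100,280,340,520))):
    im=get_image(n)[:,:,::-1].copy();cv2.imwrite(f"pics/{n}3.png",im)
    cv2.imwrite(f"pics/{n}3c.png",cv2.resize(im[a:b,x:y],(576,576),interpolation=2))
p=s['tcp_pos'];d=np.array([np.cos(-.3),np.sin(-.3)])
for n in("top","scene"):
    c=calibration(n)
    print(n,"tip pred",proj(c,[*(p[:2]+111*d),p[2]+11]),"lip edge",proj(c,[605.6,319,60.5]))
E
```

```text
7.5 [474.87694287 360.21477645  38.69374576] [3.14040426e+00 9.12425359e-04 2.84217653e+00] [ 6.06143409e-01  6.47052173e-02  1.81820696e+00  1.64664482e-05
  1.25718229e+00 -6.65242408e-01] 18.493921704495158 [0.31281952 0.72699773 0.33631107]
top tip pred [119.64424905 171.99792625] lip edge [122.46551757 159.66970199]
scene tip pred [447.44274837 202.63008109] lip edge [450.18004186 210.36746333]
```

View pics/top3c.png

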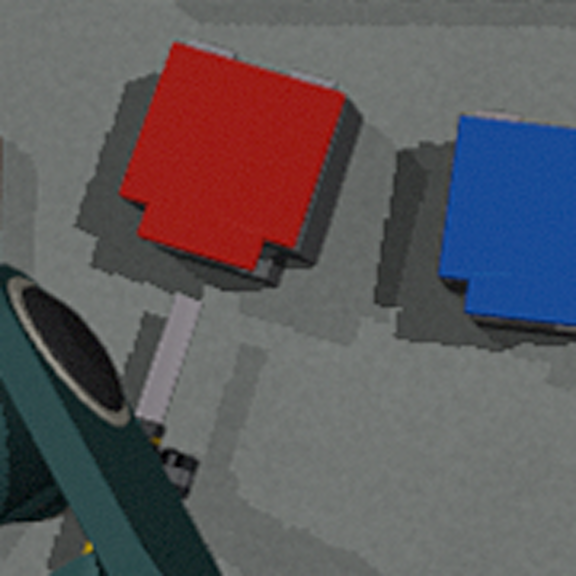

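View pics/scene3c.png

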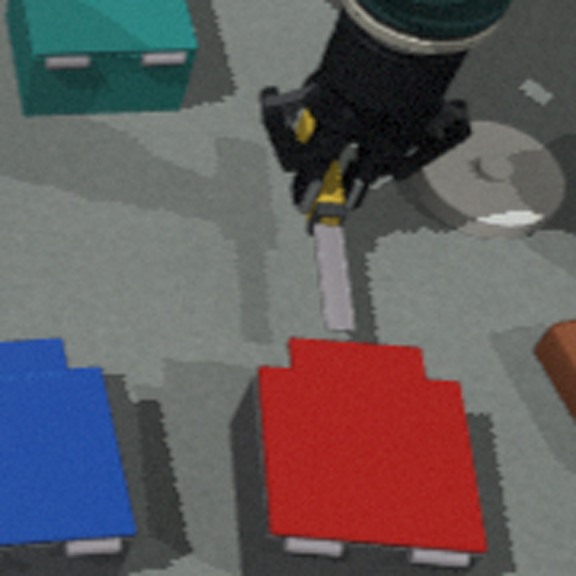

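Both views show the blade tip (top (118,172), scene (446,202)) about 26 mm short of the lip middle, aligned with it, and at mid-gap height of about 49 mm. I slide it in about 17 mm under the lip.

play_rows(dp=[[8, -2.5, 0], [10, -3.1, 0], [10, -3.1, 0], [6, -1.8, 0], [5, -1.5, 0], [2, -0.6, 0], [0, 0, 0], [0, 0, 0]], angular=[[0, 0, 0], [0, 0, 0], [0, 0, 0], [0, 0, 0], [0, 0, 0], [0, 0, 0], [0, 0, 0], [0, 0, 0]], gripper=[0, 0, 0, 0, 0, 0, 0, 0])

```text
t: 8.6
tcp_pos: [515.1, 347.5, 37.3]
eef_rot: [-3.142, -0.0, 2.843]
wrist_force: [0.3, 0.8, -1.2]
opening: 18.0
```

```bash
python3 - <<'E'
from h import *
s=r.get_state();print(s['t'],s['tcp_pos'],s['eef_rot'],s['opening'],s['wrist_force'],s['moment'])
ims=[]
for n,(a,b,x,y) in(("top",(80,220,60,200)),("scene",(120,260,370,510))):
    im=get_image(n)[:,:,::-1].copy()
    ims.append(cv2.resize(im[a:b,x:y],(400,400),interpolation=2))
cv2.imwrite("pics/4.png",np.hstack(ims))
E
```

```text
8.6 [515.10022454 347.54588594  37.30465788] [-3.14158007e+00 -8.45904682e-05  2.84251473e+00] 18.049316281924153 [ 0.27959273  0.79103098 -1.19296655] [-0.06053867  0.00659291 -0.02049176]
```

View pics/4.png

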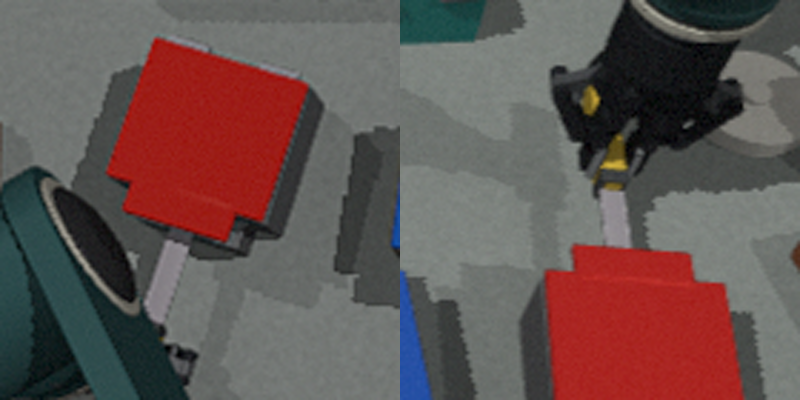

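The blade passes under the lip, disappearing at top crop (175,240) and scene crop (618,245), with no contact force. Next I work out the arc about the hinge.

```bash
python3 - <<'E'
import numpy as np
R=115;th=np.arange(0,1.401,0.07);d=np.array([np.cos(-.3),np.sin(-.3)])
u=-R*np.cos(th);w=R*np.sin(th)
print([[round(a*d[0],1),round(a*d[1],1),round(b,1)] for a,b in zip(np.diff(u),np.diff(w))],len(th)-1)
E
```

```text
[[np.float64(0.3), np.float64(-0.1), np.float64(8.0)], [np.float64(0.8), np.float64(-0.2), np.float64(8.0)], [np.float64(1.3), np.float64(-0.4), np.float64(7.9)], [np.float64(1.9), np.float64(-0.6), np.float64(7.8)], [np.float64(2.4), np.float64(-0.7), np.float64(7.7)], [np.float64(2.9), np.float64(-0.9), np.float64(7.5)], [np.float64(3.4), np.float64(-1.0), np.float64(7.2)], [np.float64(3.9), np.float64(-1.2), np.float64(7.0)], [np.float64(4.3), np.float64(-1.3), np.float64(6.7)], [np.float64(4.7), np.float64(-1.5), np.float64(6.3)], [np.float64(5.2), np.float64(-1.6), np.float64(6.0)], [np.float64(5.5), np.float64(-1.7), np.float64(5.6)], [np.float64(5.9), np.float64(-1.8), np.float64(5.2)], [np.float64(6.2), np.float64(-1.9), np.float64(4.7)], [np.float64(6.5), np.float64(-2.0), np.float64(4.2)], [np.float64(6.8), np.float64(-2.1), np.float64(3.8)], [np.float64(7.0), np.float64(-2.2), np.float64(3.3)], [np.float64(7.2), np.float64(-2.2), np.float64(2.7)], [np.float64(7.4), np.float64(-2.3), np.float64(2.2)], [np.float64(7.5), np.float64(-2.3), np.float64(1.6)]] 20
```

First the lift to contact and a quarter of the arc, then a check.

play_rows(dp=[[0, 0, 5], [0, 0, 5], [0.3, -0.1, 8.0], [0.8, -0.2, 8.0], [1.3, -0.4, 7.9], [1.9, -0.6, 7.8], [2.4, -0.7, 7.7], [2.9, -0.9, 7.5], [0, 0, 0]], angular=[[0, 0, 0], [0, 0, 0], [0, 0, 0], [0, 0, 0], [0, 0, 0], [0, 0, 0], [0, 0, 0], [0, 0, 0], [0, 0, 0]], gripper=[0, 0, 0, 0, 0, 0, 0, 0, 0])

```text
t: 9.82
tcp_pos: [525.4, 344.6, 95.0]
eef_rot: [3.141, 0.001, 2.842]
wrist_force: [0.5, -0.8, -0.5]
opening: 18.1
```

```bash
python3 - <<'E'
from h import *
s=r.get_state();print(s['t'],s['tcp_pos'],s['opening'],s['wrist_force'],s['moment'])
ims=[]
for n,(a,b,x,y) in(("top",(80,220,60,200)),("scene",(120,260,370,510))):
    im=get_image(n)[:,:,::-1].copy()
    ims.append(cv2.resize(im[a:b,x:y],(400,400),interpolation=2))
cv2.imwrite("pics/5.png",np.hstack(ims))
E
```

```text
9.825 [525.41446419 344.61670742  94.95737937] 18.111231212838995 [ 0.45321484 -0.75403723 -0.53978084] [ 0.01409089 -0.03668556 -0.00443748]
```

View pics/5.png

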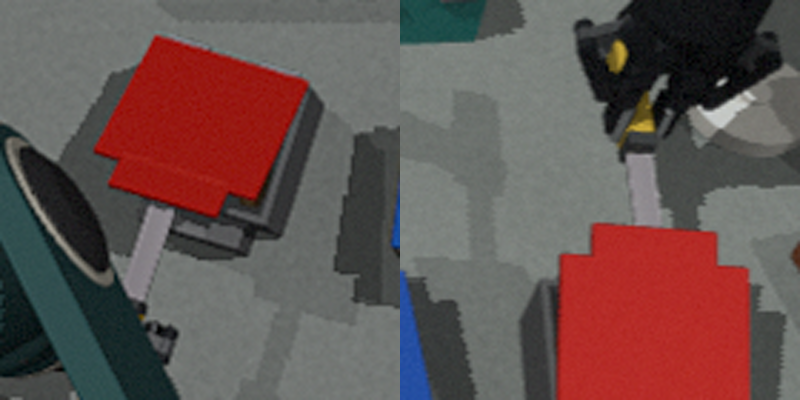

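The lid is lifting: its front edge has risen and the blade shows under it at crop (160,208). I go on along the arc to about 80°.

play_rows(dp=[[3.4, -1.0, 7.2], [3.9, -1.2, 7.0], [4.3, -1.3, 6.7], [4.7, -1.5, 6.3], [5.2, -1.6, 6.0], [5.5, -1.7, 5.6], [5.9, -1.8, 5.2], [6.2, -1.9, 4.7], [6.5, -2.0, 4.2], [6.8, -2.1, 3.8], [7.0, -2.2, 3.3], [7.2, -2.2, 2.7], [7.4, -2.3, 2.2], [7.5, -2.3, 1.6], [0, 0, 0], [0, 0, 0]], angular=[[0, 0, 0], [0, 0, 0], [0, 0, 0], [0, 0, 0], [0, 0, 0], [0, 0, 0], [0, 0, 0], [0, 0, 0], [0, 0, 0], [0, 0, 0], [0, 0, 0], [0, 0, 0], [0, 0, 0], [0, 0, 0], [0, 0, 0], [0, 0, 0]], gripper=[0, 0, 0, 0, 0, 0, 0, 0, 0, 0, 0, 0, 0, 0, 0, 0])

```text
t: 11.92
tcp_pos: [606.3, 319.4, 160.5]
eef_rot: [-3.141, -0.0, 2.842]
wrist_force: [-0.9, 0.4, -0.6]
opening: 18.3
```

```bash
python3 - <<'E'
from h import *
s=r.get_state();print(s['t'],s['tcp_pos'],s['opening'],s['wrist_force'],s['moment'])
ims=[]
for n,(a,b,x,y) in(("top",(60,220,40,200)),("scene",(120,280,360,520))):
    im=get_image(n)[:,:,::-1].copy()
    ims.append(cv2.resize(im[a:b,x:y],(400,400),interpolation=2))
cv2.imwrite("pics/6.png",np.hstack(ims))
E
```

```text
11.925 [606.31203945 319.41515141 160.51400821] 18.292355952944533 [-0.89626568  0.41420266 -0.61055689] [ 0.01132311 -0.02094601 -0.04504867]
```

View pics/6.png

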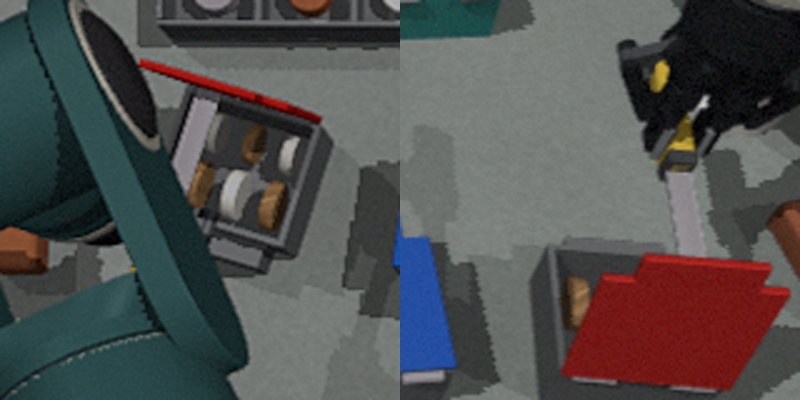

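The lid stands steep, about 80°, with the blade against its underside. I back the blade straight away from it.

play_rows(dp=[[-4, 1.2, 0], [-8, 2.5, 0], [-15, 4.6, 0], [-20, 6.2, 0], [-20, 6.2, 0], [-20, 6.2, 0], [-20, 6.2, 0], [-8, 2.5, 0], [0, 0, 0]], angular=[[0, 0, 0], [0, 0, 0], [0, 0, 0], [0, 0, 0], [0, 0, 0], [0, 0, 0], [0, 0, 0], [0, 0, 0], [0, 0, 0]], gripper=[0, 0, 0, 0, 0, 0, 0, 0, 0])

```text
t: 13.15
tcp_pos: [491.0, 355.3, 160.9]
eef_rot: [3.141, 0.0, 2.843]
wrist_force: [0.2, 0.3, -0.8]
opening: 18.3
```

play_rows(dp=[[0, -43.4, 0], [0, -43.4, 0], [0, -43.4, 0], [0, -43.4, 0], [0, -43.4, 0], [0, -43.4, 0], [0, -43.4, 0], [0, -43.4, 0], [0, -43.4, 0], [0, -43.4, 0], [0, -43.4, 0], [0, -43.4, 0], [0, 0, 0], [0, 0, 0], [0, 0, 0]], angular=[[0, 0, 0.0492], [0, 0, 0.0492], [0, 0, 0.0492], [0, 0, 0.0492], [0, 0, 0.0492], [0, 0, 0.0492], [0, 0, 0.0492], [0, 0, 0.0492], [0, 0, 0.0492], [0, 0, 0.0492], [0, 0, 0.0492], [0, 0, 0.0492], [0, 0, 0], [0, 0, 0], [0, 0, 0]], gripper=[0, 0, 0, 0, 0, 0, 0, 0, 0, 0, 0, 0, 0, 0, 0])

```text
t: 15.02
tcp_pos: [491.5, -165.1, 160.8]
eef_rot: [3.142, 0.0, -2.85]
wrist_force: [0.4, -0.2, 0.9]
opening: 18.0
```

```bash
python3 - <<'E'
from h import *
s=r.get_state();print(s['t'],s['tcp_pos'],s['eef_rot'],s['opening'],s['wrist_force'])
for n in("scene","top"): cv2.imwrite(f"pics/{n}7.png",get_image(n)[:,:,::-1])
cv2.imwrite("pics/7w.png",get_image("wrist")[:,:,::-1])
im=cv2.imread("pics/top7.png");c=calibration("top")
k=big(mask(im,(0,150,90),(5,255,255))|mask(im,(175,150,90),(180,255,255)))
print(cv2.approxPolyDP(k,1.5,True)[:,0].tolist())
h=np.array([605.6+132*.9553,319-132*.2955])
for a in(60,70,80,90):
    t=np.radians(a)
    print(a,proj(c,[*(h-132*np.cos(t)*np.array([.9553,-.2955])),60.5+132*np.sin(t)]))
E
```

```text
15.025 [ 491.51519281 -165.05648237  160.75814613] [ 3.14158482e+00  1.20046421e-04 -2.84985393e+00] 18.042828604915197 [ 0.41630788 -0.17739531  0.8642617 ]
[[96, 84], [96, 86], [138, 99], [142, 98], [145, 101], [167, 107], [139, 96]]
60 [116.58720098 116.77664431]
70 [118.62585575 105.07997305]
80 [121.50851033  93.09419412]
90 [125.12308528  81.32747956]
```

View pics/scene7.png

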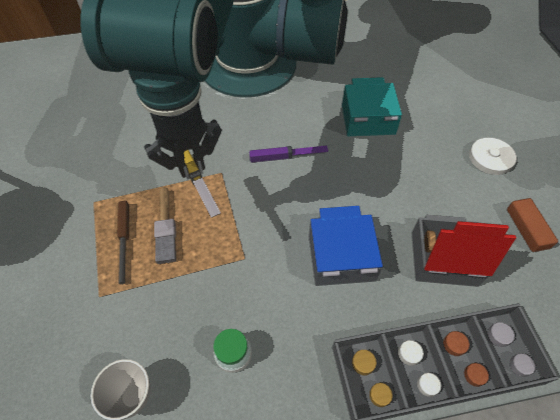

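View pics/top7.png

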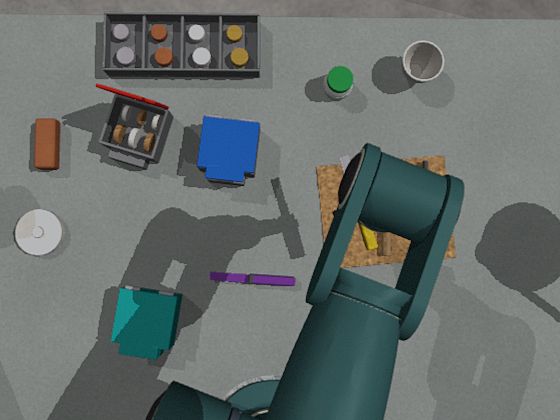

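View pics/7w.png

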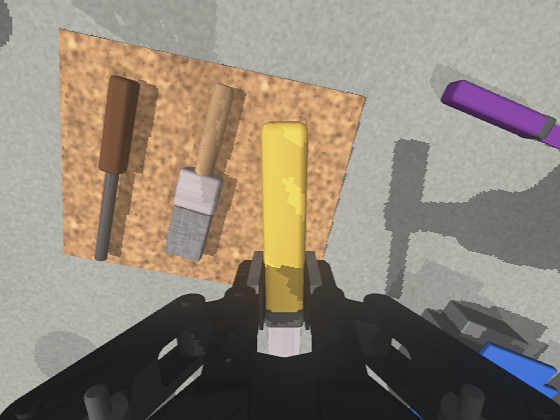

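The lid stands free at about 80° (its lip edge at row 93 in the top view matches the 80° prediction). The blue lid is shut and the tool sits unchanged in the grip. I lower it to where it lay.

play_rows(dp=[[-0.7, -1.4, -30], [0, 0, -40], [0, 0, -40], [0, 0, -25], [0, 0, -10], [0, 0, -4], [0, 0, -2], [0, 0, -1.5], [0, 0, 0], [0, 0, 0]], angular=[[0, 0, 0], [0, 0, 0], [0, 0, 0], [0, 0, 0], [0, 0, 0], [0, 0, 0], [0, 0, 0], [0, 0, 0], [0, 0, 0], [0, 0, 0]], gripper=[0, 0, 0, 0, 0, 0, 0, 0, 0, 0])

```text
t: 16.42
tcp_pos: [490.8, -167.2, 8.5]
eef_rot: [-3.141, 0.0, -2.85]
wrist_force: [-0.4, -1.1, -0.8]
opening: 18.8
```

play_rows(dp=[[0, 0, -0.8], [0, 0, -0.7], [0, 0, 0], [0, 0, 0]], angular=[[0, 0, 0], [0, 0, 0], [0, 0, 0], [0, 0, 0]], gripper=[0, 0, 0, 0])

```text
t: 16.92
tcp_pos: [490.8, -167.2, 8.4]
eef_rot: [-3.141, 0.0, -2.85]
wrist_force: [-11.8, 4.0, 21.3]
opening: 18.2
```

Contact is felt (21 N up), so the tool rests on the mat. I release and retreat upward.

play_rows(dp=[[0, 0, 0.7], [0, 0, 0], [0, 0, 0], [0, 0, 0], [0, 0, 0], [0, 0, 0], [0, 0, 10], [0, 0, 25], [0, 0, 40], [0, 0, 50], [0, 0, 50], [0, 0, 0], [0, 0, 0]], angular=[[0, 0, 0], [0, 0, 0], [0, 0, 0], [0, 0, 0], [0, 0, 0], [0, 0, 0], [0, 0, 0], [0, 0, 0], [0, 0, 0], [0, 0, 0], [0, 0, 0], [0, 0, 0], [0, 0, 0]], gripper=[0, 60, 60, 60, 60, 60, 60, 60, 60, 60, 60, 60, 60])

```text
t: 18.55
tcp_pos: [490.5, -167.1, 182.4]
eef_rot: [-3.141, 0.0, -2.85]
wrist_force: [1.2, 0.2, 0.4]
opening: 51.2
```

```bash
python3 - <<'E'
from h import *
s=r.get_state();print(s['t'],s['tcp_pos'],s['opening'],s['wrist_force'])
c=calibration("wrist");im=get_image("wrist")[:,:,::-1].copy();cv2.imwrite("pics/w8.png",im)
y=big(mask(im,(22,120,60),(34,255,255)));pc=np.array([cast(c,p,29)[:2] for p in y[:,0]],np.float32);print(cv2.minAreaRect(pc))
cv2.imwrite("pics/scene8.png",get_image("scene")[:,:,::-1])
E
```

```text
18.55 [ 490.52932153 -167.08028668  182.42645472] 51.16943868464633 [1.16945742 0.21096331 0.36520179]
((462.2192077636719, -175.3550262451172), (88.87724304199219, 17.470367431640625), 16.21075439453125)
```

View pics/w8.png

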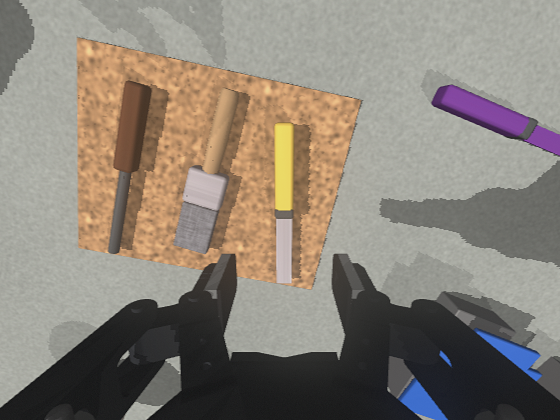

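View pics/scene8.png

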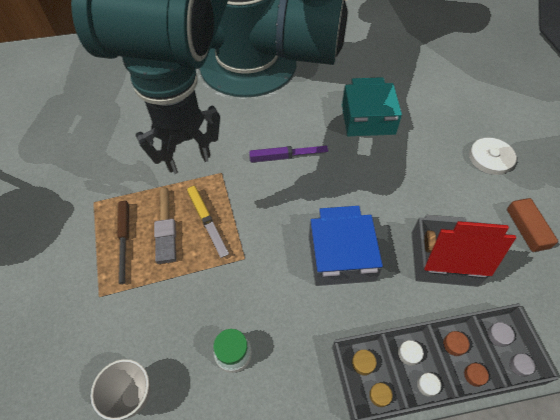

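The tool lies flat on the mat where it was: handle at (284,168) in the wrist view, tip just inside the mat edge. The gripper is clear, the red lid stands open and the blue one is shut. I hand the job in.

```bash
python3 -c "
from cell import r
print(r.sign_off())"
```

```text
the job is handed in; nothing more can be done
None
```

I levered the red lid up to about 80° with the yellow-handled blade tool, and it stays open on its own. The tool is back on the cork mat and released. I handed the job in at about 18.6 s; the hand-in gives no verdict.

**How it was done:** I slid the blade about 17 mm under the red lip and lifted the tip along an arc about the hinge. I then backed the blade straight off the lid.

**Last checks:**
- **Red lid:** in the top view its lip edge sat where an 80° opening was predicted. In the last scene picture it was still open after the tool was put down.
- **Blue lid:** it looks shut in all pictures; I did not measure its angle.
- **Tool:** the handle lies within about 1 mm of where it started, fully on the mat, with the tip just inside the mat's edge.
- **Gripper:** it stayed clear of the red case in every picture and ended about 180 mm above the bench, touching nothing.
- **Forces:** the largest wrist force I read was about 25 N, when the tool was pressed onto the mat just before release.

**Disagreements:** the two fixed cameras differed by up to about 5 mm in position. The wrist view settled the tool's position, and the blade's alignment with the lip was checked in both fixed views.

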